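One cap from the feeder

ROBOT

A 6-joint arm with a two-finger parallel gripper is mounted at the origin on a cart in front of the work surface, level with it; the furniture and walls round the work are solid. World frame = base frame: x ahead of the robot, y to its left, z up, the work surface at z = 0. Lengths are in mm, angles in rad, forces in N, time in s.
With the tool pointing down it reaches from about 300 to 1000 mm from the base axis. Payload 5.1 kg.
Tool frame: the origin (TCP) lies where the fingers leave the gripper's body, on its centre line; the fingertips stand 78 mm ahead of it and the grasp point (between the pads) lies 59 mm ahead of it; x points along the fingers, z is the direction in which the jaws open and shut, and the axes are right-handed (so a half turn about x gives the same grasp; the last joint's range is limited). The gripper opens to 95 mm and grips with 3 to 60 N. Pads are 20 mm wide; open, the fingers measure 119 mm over their backs; the gripper's body (75 mm by 180 mm) begins 59 mm behind the grasp point.
Start: joints at [-1.407, 0.124, 1.65, -0, 1.367, -0.083], TCP at [158.764, -630.301, 292.256] pointing down, gripper open.
Joint ranges: [-2.61, 2.61], [-1.02, 2.33], [0.03, 2.71], [-1.35, 4.49], [0.32, 2.68], [-2.91, 2.91]. Speed limits (rad/s): [2.57, 2.57, 3.14, 3.14, 3.14, 3.14].

INTERFACE

Orientations are given as a rotation vector (axis times angle).
In Python, from bench import read_state, eyes, workorder gives the robot as it stands.
- The arm moves only by the shell command python3 -m creep 'ROWS' [FORCE]. ROWS is JSON, a list that holds one entry, the list of rows, each a list of 5 numbers: the shift along the tool's x, y, z in units of 25 mm (1.0 is 25 mm), then the turn about the tool's x in units of 8 degrees (1.0 is 8 degrees), then the finger opening in mm, from 0 to 95.1. A call has 1 to 12 rows; each row is the pose to reach, as a shift and turn from the pose commanded when the call began, along the tool's axes at that moment; what a row does not reach only later rows make up. A row lasts 1/10 s, in which the tool goes at most 50 mm and 8.59 degrees, less where a joint would pass 70% of its speed; a pose out of reach is approached as far as the arm can. A call with a gripper value outside its range is refused whole. The fingers move at their own pace and stop on an object; FORCE is the grip in N (left out, the last holds). Time passes only in rows, so rows that repeat a pose let the fingers close. It gives the time, the measured TCP pose, the force and the opening at its end, in the units of the state.
- read_state(): the state, without advancing time (a new reading comes with each control period).
- eyes.get_image(name): name is "scene" or "side" or "wrist"; returns a dict with "frame" (400x640x3 uint8, blue, green, red), "z_map" (400x640 float32, mm along the optical axis (not along the pixel's ray), 0 where there is no reading), "fx", "fy", "cx", "cy" (pixels), "position" and "orientation" of the camera in the world. Camera axes: x right, y down, z forward; pixel columns grow to the right and rows downward; lengths in mm; the calibration is good to about 2 mm. A picture is of the moment at which its call begins.
- workorder.sign_off(): hands the job in, once; it reports no verdict.
The state is a dict: "t": time; "joint_pos": joint angles; "qvel": joint speeds; "tau": joint torques, N m; "tool_pos": TCP position; "tcp_rot": TCP orientation; "contact_force": force on the tool from outside, world axes, zero at the start; "ft_torque": the same for the moment, N m; "finger_gap": opening from 0.0 (shut) to 1.0 (fully open).
Only numpy, scipy, OpenCV 4.12 (cv2) and the standard library are available. Lean on these libraries where they do the work, as an engineer would, in place of code of your own. Each camera call takes 0.05 s, during which the arm holds its last target.

TASK

Press the plunger of the cap feeder all the way down once with the fingertips, so that a single cap comes out, and let it come back up. Then, without lifting, tipping or squeezing the cap, push it aside along the table until it lies wholly inside the square taped mark (not the round one). Leave the remaining caps in the feeder and all the other things where they stand.

Things in the scene. Friction and masses are not known exactly. Their poses are not given: they have to be found in the camera images.
- feeder: fixed cap feeder: aluminium magazine 58 x 60 mm, 60 mm tall, with three stacked caps; behind it a grey housing 86 long, 60 wide, 68 mm tall, plunger on top. Origin on the table under the magazine's centre; its x points from magazine to plunger; the outlet faces -x: a slot 22 mm tall at x = -29 mm. A full press leaves the lowest cap flat on the table, centre about 70 mm from the origin along -x
- plunger_top (a point): centre of the top of the plunger's round black head (36 mm across), 122 mm above the table when up and 60 mm behind the feeder's origin along the feeder's +x; moves with the plunger. Beware: a solid blue air hose hangs straight down at x = 0.046, y = 0.209, left of the robot's base; keep shoulder and upper arm off it (work from the right, leaning the gripper over to the right where needed, as at the plunger)
- plunger (a joint): plunger travel: 0 up, 0.032 m fully pressed (straight down). Spring: about 2 N at the start, 8 N at the bottom, more when pressed fast; comes back up by itself. An ejector blade moves 2.35 times as far toward the outlet and back
- cap0_center (a point): centre (half-way up) of the lowest cap in the feeder, the one that will come out: a flat round white screw cap, closed side up, ribbed skirt, 45 mm across, 18 mm tall, about 15 g, slides freely on the table
- cap1_center (a point): centre of the second cap in the stack, same shape; drops to the table inside the magazine after one press
- cap2_center (a point): centre of the top cap in the stack, same shape
- square_mark: square outline of dark tape flat on the table, 100 mm outside, tape 8 mm wide; origin at its centre, axes along its sides; nothing to bump against
- round_mark: round outline of dark tape flat on the table, 100 mm outside diameter; origin at its centre; not used. The two marks change places from run to run
- jar_purple: bystander: purple screw-lid jar, 60 mm across, 72 mm tall, origin under its centre
- touchup_bottle: bystander: small upright bottle with a black cap, 26 mm across, 74 mm tall, origin under its centre
- wax_tin: bystander: flat round tin with a red lid, 80 mm across, 34 mm tall, origin under its centre
- measuring_cup: bystander: small white cup, 60 mm across, 59 mm tall, origin under its centre
- screwdriver: bystander: screwdriver lying flat, 182 mm along its own y, 26 mm thick, origin under its centre
- star_key: bystander: light star-shaped knob, 36 mm across, 20 mm tall, origin under its centre
- cap0: the same lowest cap; origin at the centre of its underside, 9 mm below its centre
Not all that is in view belongs to the job. Leave any purple look-alike of the part that bears cap2_center alone.

How it is judged (in metres and radians):
On the way, in this order (a step that is already met when the one before it is completed fails the run):
1. the plunger is pressed all the way down (value of joint plunger above 0.0285 m), for 0.05 s.
2. the plunger is back up and the lowest cap lies outside the feeder (value of joint plunger below 0.004 m and x of cap0_center in the frame of feeder below -0.055 m), for 0.1 s.
At the end, for the whole second after the job is handed in: The cap that came out lies flat and at rest on the table inside the outer edges of the square mark (its centre within 27 mm of the mark's centre along each side), the plunger is up, and the other two caps are in the magazine (centres no more than 12 mm out toward the outlet) (x of cap0_center in the frame of square_mark between -0.0275 and 0.0275 m and y of cap0_center in the frame of square_mark between -0.0275 and 0.0275 m and height (world z) of cap0_center below 0.012 m and angle between cap0_center's own z axis and vertical below 0.1 rad and value of joint plunger below 0.004 m and x of each of cap1_center, cap2_center in the frame of feeder above -0.012 m and height (world z) of each of cap1_center, cap2_center below 0.05 m and linear speed of cap0 below 0.01 m/s); the robot touches nothing.
It fails at once if the cap is lifted off the table or tipped (height (world z) of cap0_center above 0.017 m or angle between cap0_center's own z axis and vertical above 0.4 rad).
It fails at once if the cap is squeezed or pushed with more than 12 N (contact force between the fingers and cap0 above 12 N).
It fails at once if a second cap leaves the feeder (x of any of cap1_center, cap2_center in the frame of feeder below -0.03 m or height (world z) of cap2_center above 0.065 m).
It fails at once if the plunger is pressed again after the cap has been pushed away from the outlet (horizontal distance between cap0_center and feeder above 0.13 m and value of joint plunger above 0.012 m).
It fails at once if another thing on the table is moved more than 15 mm (distance of any of jar_purple, touchup_bottle, wax_tin, measuring_cup, screwdriver, star_key from where it was at the start of the episode above 0.015 m).
It also fails if it takes over 45 s, if anything falls off the work surface, if the arm or the gripper's body presses on something with over 40 N, if the wrist force passes 120 N, or if a joint passes its speed limit or range.

## Working session

There is one attempt and no reset: what is moved stays moved. The work goes in short steps, Python scripts to look and compute and a shell command to move; the robot and the scene stay as the last step left them, time stands still between calls to the robot, and variables do not carry over. Pictures are saved under pics/ and viewed, and the job is handed in when it is done.

```bash
ls; mkdir -p pics; python3 - <<'E'
from bench import read_state, eyes, workorder
import cv2
print(read_state())
for n in ("scene","side","wrist"):
    d=eyes.get_image(n); cv2.imwrite(f"pics/{n}0.png",d["frame"])
    print(n,d["fx"],d["fy"],d["cx"],d["cy"],d["position"],d["orientation"])
E
```

```text
pics
{'t': 0.0, 'joint_pos': array([-1.40661425e+00,  1.24507704e-01,  1.65167366e+00,  1.04873216e-05,
        1.36747588e+00, -8.26021718e-02]), 'qvel': array([ 0.00161194,  0.00130863, -0.00042768,  0.00036867,  0.00164534,
        0.00055562]), 'tau': array([-1.01048929e-03, -4.17614222e+01, -3.59927595e+01,  7.73872202e-02,
        4.92205750e-02, -1.88230492e-04]), 'tool_pos': array([ 158.68058331, -629.84006616,  290.98539311]), 'tcp_rot': array([ 1.02690507,  1.31743848, -1.02455776]), 'contact_force': array([-0.33402294,  0.30834927,  0.15284483]), 'ft_torque': array([ 0.0456725 ,  0.02353063, -0.02701735]), 'finger_gap': 1.0007095819860399}
scene 429.78348979788984 429.78348979788984 314.42649395997887 194.72824361069914 [ 102.88428333 -830.63183298  586.80440643] [-2.02092584  0.53661333 -0.33377024]
side 408.0533529548702 408.0533529548702 321.8414779367106 198.53211537751767 [170.63503478 193.20686446 941.33270154] [-1.2126354   2.56975354 -0.68860768]
wrist 320.6270199704774 320.6270199704774 318.1390974353793 193.00533601973783 [ 233.35827717 -612.66704505  383.49982574] [ 2.30220675 -1.79235643 -0.24983815]
```

View pics/scene0.png

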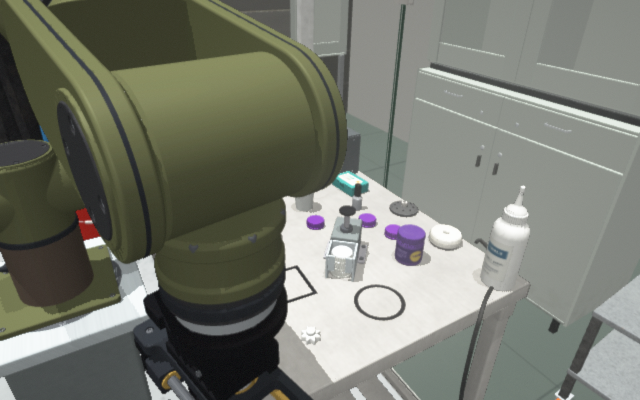

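View pics/side0.png

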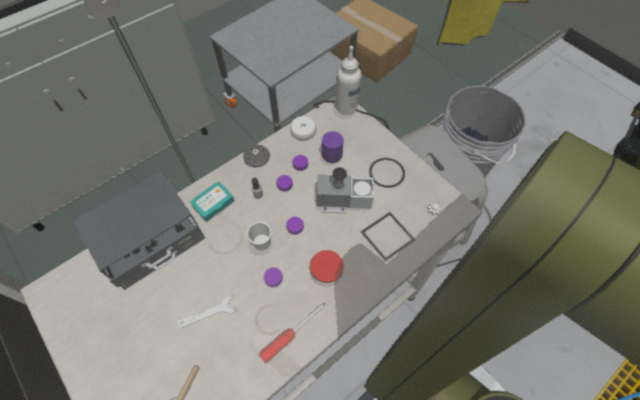

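View pics/wrist0.png

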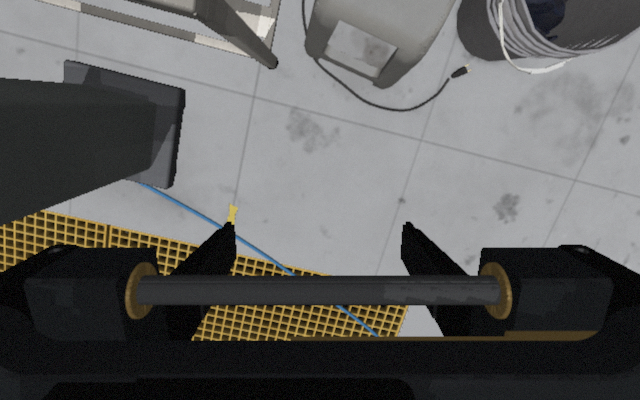

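The side view shows the feeder near (345,190), with its plunger head at (340,174) and its magazine at (362,188), outlet to the right. The square mark is at (387,236), the round mark at (387,172), the star key at (434,209), the tin at (326,267) and the jar at (332,147). The arm hides part of the scene view.

```bash
cat > h.py <<'E'
import numpy as np, cv2
from scipy.spatial.transform import Rotation as R
from bench import read_state, eyes
def cam(n):
    d=eyes.get_image(n); d["R"]=R.from_rotvec(d["orientation"]).as_matrix(); return d
def ray(d,u,v,z):
    r=d["R"]@np.array([(u-d["cx"])/d["fx"],(v-d["cy"])/d["fy"],1]); p=np.array(d["position"])
    return p+r*(z-p[2])/r[2]
def cloud(d):
    v,u=np.mgrid[0:400,0:640]; z=d["z_map"]
    c=np.stack([(u-d["cx"])/d["fx"]*z,(v-d["cy"])/d["fy"]*z,z],-1)
    return c@d["R"].T+np.array(d["position"])
def proj(d,p):
    c=d["R"].T@(np.array(p)-np.array(d["position"])); return c[0]/c[2]*d["fx"]+d["cx"],c[1]/c[2]*d["fy"]+d["cy"]
def zoom(d,u0,v0,u1,v1,k,name):
    cv2.imwrite(name,cv2.resize(d["frame"][v0:v1,u0:u1],None,fx=k,fy=k,interpolation=cv2.INTER_CUBIC))
E
python3 - <<'E'
from h import *
d=cam("side"); zoom(d,290,120,450,240,5,"pics/z1.png")
d2=cam("scene"); zoom(d2,270,180,430,300,5,"pics/z2.png")
P=cloud(d); np.set_printoptions(precision=1,suppress=True)
for n,(u,v) in dict(plung=(340,174),mag=(362,188),jar=(332,140),tin=(326,265),star=(434,209),bottle=(256,182),cup=(260,228),table=(400,205)).items(): print(n,P[v,u])
E
```

```text
plung [ 557.6 -185.8  121.7]
mag [ 521.9 -232.9   53.4]
jar [ 677.5 -263.8   71.3]
tin [426.6 -34.3  34.1]
star [ 370.9 -349.5   19.7]
bottle [696.9 -29.8  72. ]
cup [602.   30.3  37.6]
table [ 439.6 -299.1    2.9]
```

View pics/z1.png

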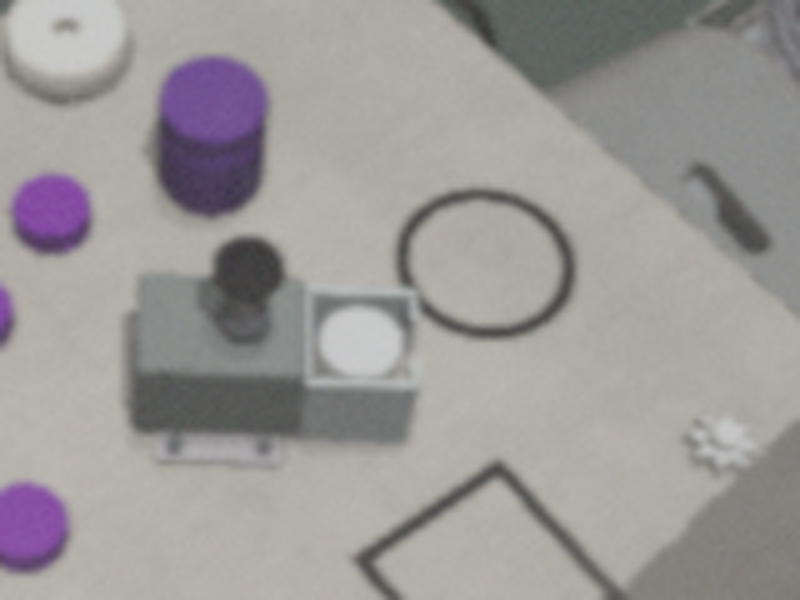

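View pics/z2.png

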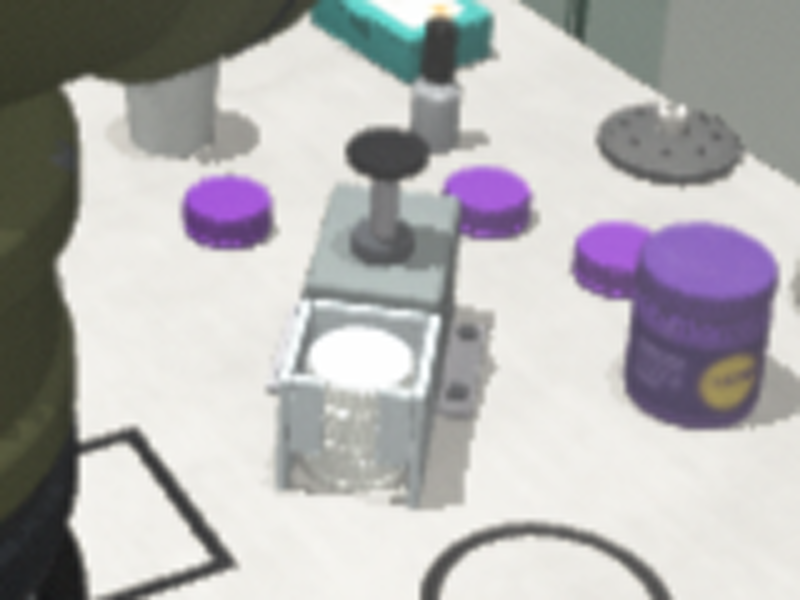

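```bash
python3 - <<'E'
from h import *
np.set_printoptions(precision=1,suppress=True)
d=cam("side"); P=cloud(d); f=d["frame"]; g=cv2.cvtColor(f,cv2.COLOR_BGR2GRAY); hsv=cv2.cvtColor(f,cv2.COLOR_BGR2HSV)
z=P[...,2]
# head
m=np.zeros_like(g); m[160:190,325:355]=(g[160:190,325:355]<75)&(z[160:190,325:355]>110)
v,u=np.nonzero(m); print("head px",u.mean(),v.mean(),len(u),"ray",ray(d,u.mean(),v.mean(),122),"cloud",P[v,u].mean(0))
# cap2
m=np.zeros_like(g); m[175:205,350:376]=(g[175:205,350:376]>200)&(abs(z[175:205,350:376]-54)<4)
v,u=np.nonzero(m); print("cap2",u.mean(),v.mean(),len(u),ray(d,u.mean(),v.mean(),54),np.median(P[v,u],0))
# magazine rim z~60
for n,lo,hi in(("mag",57,63),("house",65,71)):
    m=np.zeros_like(g); m[165:215,310:380]=(z[165:215,310:380]>lo)&(z[165:215,310:380]<hi)
    v,u=np.nonzero(m); r=cv2.minAreaRect(P[v,u][:,:2].astype(np.float32)); print(n,len(u),r)
# square
m=np.zeros_like(g); m[205:262,355:420]=(g[205:262,355:420]<95)&(z[205:262,355:420]<15)
cs,_=cv2.findContours(m,cv2.RETR_EXTERNAL,cv2.CHAIN_APPROX_NONE)
c=max(cs,key=cv2.contourArea); print(cv2.contourArea(c))
q=np.array([ray(d,a[0][0],a[0][1],0)[:2] for a in c],np.float32); print("square",cv2.minAreaRect(q), cv2.boundingRect(c))
m2=np.zeros_like(g); m2[150:190,368:408]=(g[150:190,368:408]<95)
cs,_=cv2.findContours(m2,cv2.RETR_EXTERNAL,cv2.CHAIN_APPROX_NONE)
c=max(cs,key=cv2.contourArea);q=np.array([ray(d,a[0][0],a[0][1],0)[:2] for a in c],np.float32); print("round",cv2.minEnclosingCircle(q))
d=cam("scene"); g=cv2.cvtColor(d["frame"],cv2.COLOR_BGR2GRAY); P=cloud(d)
m=np.zeros_like(g); m[203:218,337:358]=(g[203:218,337:358]<75)&(P[203:218,337:358,2]>110)
v,u=np.nonzero(m); print("head scene",len(u),u.mean(),v.mean(),ray(d,u.mean(),v.mean(),120),P[v,u].mean(0))
m=np.zeros_like(g); m[240:262,330:356]=(g[240:262,330:356]>225)&(abs(P[240:262,330:356,2]-54)<4)
v,u=np.nonzero(m); print("cap2 scene",len(u),ray(d,u.mean(),v.mean(),54))
E
```

```text
head px 339.10526315789474 174.0701754385965 114 ray [ 558.6 -183.9  122. ] cloud [ 555.7 -181.1  128.3]
cap2 360.9555555555556 188.15555555555557 45 [ 523.  -230.2   54. ] [ 523.3 -230.6   53.6]
mag 165 ((550.8758544921875, -198.60415649414062), (143.8072509765625, 61.4155387878418), 49.679664611816406)
house 496 ((568.9421997070312, -176.33888244628906), (85.03227996826172, 60.069400787353516), 47.342430114746094)
18.5
square ((421.24163818359375, -214.22654724121094), (93.91336822509766, 53.719520568847656), 89.27111053466797) (362, 213, 37, 35)
round ((536.2684936523438, -346.3394775390625), 47.539161682128906)
head scene 99 347.0808080808081 210.66666666666666 [ 559.3 -193.7  120. ] [ 557.9 -195.6  121.4]
cap2 scene 198 [ 521.6 -235.    54. ]
```

```bash
python3 - <<'E'
from h import *
np.set_printoptions(precision=1,suppress=True)
s=read_state(); print(R.from_rotvec(s["tcp_rot"]).as_matrix())
j=s["joint_pos"][0]; Rz=R.from_euler("z",-j).as_matrix()
d=cam("side"); g=cv2.cvtColor(d["frame"],cv2.COLOR_BGR2GRAY)
th=cv2.adaptiveThreshold(cv2.GaussianBlur(g,(3,3),0),255,cv2.ADAPTIVE_THRESH_MEAN_C,cv2.THRESH_BINARY_INV,15,12)
cv2.imwrite("pics/th.png",cv2.resize(np.hstack([g[200:270,340:430],th[200:270,340:430]]),None,fx=4,fy=4,interpolation=cv2.INTER_NEAREST))
for n in("side","scene","wrist"):
    d=cam(n); P=cloud(d); hsv=cv2.cvtColor(d["frame"],cv2.COLOR_BGR2HSV)
    ol=(hsv[...,0]>20)&(hsv[...,0]<40)&(hsv[...,1]>80)&(d["z_map"]>0)
    Q=(P[ol]@Rz.T)
    print(n,len(Q),"lateral pct",np.percentile(Q[:,1],[0,1,25,50,75,99,100]),"fwd",np.percentile(Q[:,0],[0,1,50,99,100]),"z",np.percentile(Q[:,2],[0,1,50,99,100]))
    for z0 in range(0,1300,100):
        k=(Q[:,2]>=z0)&(Q[:,2]<z0+100)
        if k.sum()>20: print("   z",z0,k.sum(),"lat",np.percentile(Q[k,1],[1,99]),"fwd",np.percentile(Q[k,0],[1,99]))
E
```

```text
[[-0.   1.   0.2]
 [ 0.   0.2 -1. ]
 [-1.   0.  -0. ]]
side 14825 lateral pct [-647.  -599.6  129.5  146.   165.2  679.2 1242.1] fwd [ -62.3  -46.2   16.5 1164.9 2511.2] z [-839.6 -794.8  698.9  729.6  731.3]
   z 0 1296 lat [567.  683.2] fwd [1033.8 1191. ]
   z 100 203 lat [576.2 683.5] fwd [1031.6 1152.3]
   z 200 523 lat [ 47.6 108.4] fwd [-22.1 562.6]
   z 300 245 lat [ 53.7 169.9] fwd [-55.7 692.3]
   z 400 708 lat [124.1 177.9] fwd [-42.7 -28.2]
   z 500 563 lat [111.  174.4] fwd [-28.3 236.8]
   z 600 2599 lat [ 82.3 179.4] fwd [-8.   8.7]
   z 700 7220 lat [105.4 181.7] fwd [ 5.  81.5]
scene 13279 lateral pct [-108.1  -91.7   -2.5    8.5   53.1   98.4  760.2] fwd [-103.4  -44.   593.7  690.   691.4] z [-615.3   11.5  531.3  564.5  566.6]
   z 0 1348 lat [-100.9  618.3] fwd [-86.9 403.7]
   z 100 175 lat [-53.9  69.3] fwd [33.8 66.9]
   z 200 493 lat [-44.8  68.6] fwd [26.9 66.5]
   z 300 168 lat [16.4 75.3] fwd [600.8 681.2]
   z 400 1432 lat [-4.3 60.6] fwd [535.7 689.8]
   z 500 9661 lat [-4.1 97.2] fwd [512.  690.3]
wrist 11360 lateral pct [-933.4 -879.4 -750.9 -512.3 -414.6   91.3   95.5] fwd [-621.1 -551.1  411.4 1047.8 1072.9] z [-836.9 -829.7 -768.9  338.   340.7]
   z 200 361 lat [38.5 95. ] fwd [571.1 723.7]
   z 300 1421 lat [69.3 95.1] fwd [568.9 724.2]
```

View pics/th.png

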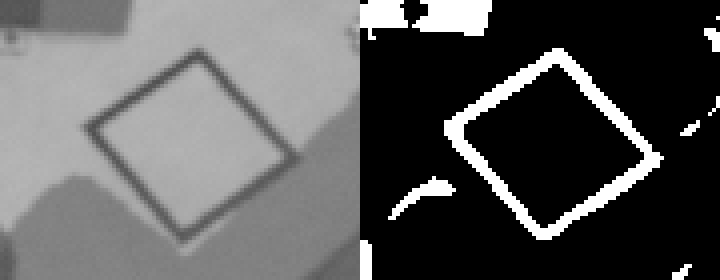

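```bash
python3 - <<'E'
from h import *
np.set_printoptions(precision=1,suppress=True)
def sq(n,u0,v0,u1,v1):
    d=cam(n); g=cv2.cvtColor(d["frame"],cv2.COLOR_BGR2GRAY)
    th=cv2.adaptiveThreshold(cv2.GaussianBlur(g,(3,3),0),255,cv2.ADAPTIVE_THRESH_MEAN_C,cv2.THRESH_BINARY_INV,15,12)
    m=np.zeros_like(th); m[v0:v1,u0:u1]=th[v0:v1,u0:u1]
    cs,_=cv2.findContours(m,cv2.RETR_EXTERNAL,cv2.CHAIN_APPROX_NONE); c=max(cs,key=cv2.contourArea)
    q=np.array([ray(d,a[0][0],a[0][1],0)[:2] for a in c],np.float32); r=cv2.minAreaRect(q); print(r, cv2.boxPoints(r))
    return d
d=sq("side",358,208,418,262)
# housing long edges for feeder frame
P=cloud(d); z=P[...,2]
m=np.zeros(z.shape,bool); m[165:200,312:352]=(z[165:200,312:352]>64)&(z[165:200,312:352]<72)
v,u=np.nonzero(m); print("house rect",cv2.minAreaRect(P[v,u][:,:2].astype(np.float32)),len(u))
for n,(x,y,zz) in dict(o=(521,-230.5,54),head=(561.5,-186,122)).items():
  print(n,proj(d,(x,y,zz)),proj(cam("scene"),(x,y,zz)))
E
```

```text
((398.24346923828125, -213.0538787841797), (101.6701431274414, 102.71232604980469), 86.23450469970703) [[ 343.7 -260.4]
 [ 446.2 -267.2]
 [ 452.8 -165.7]
 [ 350.3 -159. ]]
house rect ((569.671142578125, -176.9793701171875), (85.02870178222656, 59.20338439941406), 47.85205841064453) 527
o (np.float64(361.56539345944316), np.float64(188.62030967874264)) (np.float64(340.1471708052179), np.float64(250.37640668574426))
head (np.float64(338.98853586697874), np.float64(172.83881312424273)) (np.float64(345.9576106192355), np.float64(207.97814295782783))
```

```bash
cat >> h.py <<'E'
def go(x,y,z,az=None):
    "shift (tool units) and turn units to bring FINGERTIP centre to world x,y,z and tool z axis to azimuth az (deg)"
    s=read_state(); M=R.from_rotvec(s["tcp_rot"]).as_matrix()
    a=np.degrees(np.arctan2(M[1,2],M[0,2]))
    t=s["tool_pos"]+78*M[:,0]; sh=M.T@(np.array([x,y,z])-t)/25
    print("t",round(float(s["t"]),2),"tip",t.round(1),"az",round(a,1),"F",s["contact_force"].round(1),"gap",round(float(s["finger_gap"]),3),"q",s["joint_pos"].round(3),"tau0",s["tau"][0].round(2))
    print("shift",sh.round(3),"turn", None if az is None else round((a-az)/8,2))
E
python3 -c "
from h import *
go(480,-330,214,-132.1)"
```

```text
t 0.7 tip [ 158.8 -630.3  214.3] az -75.9 F [ 0.3 -0.2  0.3] gap 0.999 q [-1.407  0.124  1.65  -0.     1.368 -0.083] tau0 -0.0
shift [ 1.1000e-02  1.5394e+01 -8.5090e+00] turn 7.03
```

```bash
python3 -m creep '[[[0,1.3,-0.7,0.6,60],[0,2.6,-1.4,1.2,40],[0,3.9,-2.1,1.8,20],[0,5.2,-2.8,2.4,0],[0,6.5,-3.6,3,0],[0,7.8,-4.3,3.6,0],[0,9.1,-5,4.2,0],[0,10.4,-5.7,4.8,0],[0,11.7,-6.5,5.4,0],[0,13,-7.2,6,0],[0,14.3,-7.9,6.6,0],[0,15.4,-8.5,7,0]]]' 20; python3 - <<'E'
from h import *
d=cam("side"); cv2.imwrite("pics/side1.png",d["frame"])
go(545,-205,200,-132.1)
E
```

```text
t: 1.9
tool_pos: [481.4, -328.7, 292.5]
tcp_rot: [1.725, 0.768, -1.725]
contact_force: [-0.5, -0.4, -0.6]
finger_gap: 0.045
t 1.95 tip [ 484.  -326.1  214.5] az -131.9 F [ 1.   1.8 -0.6] gap 0.02 q [-0.687 -0.023  1.802  0.003  1.361  1.615] tau0 -3.85
shift [ 0.596 -1.416 -5.234] turn 0.03
```

View pics/side1.png

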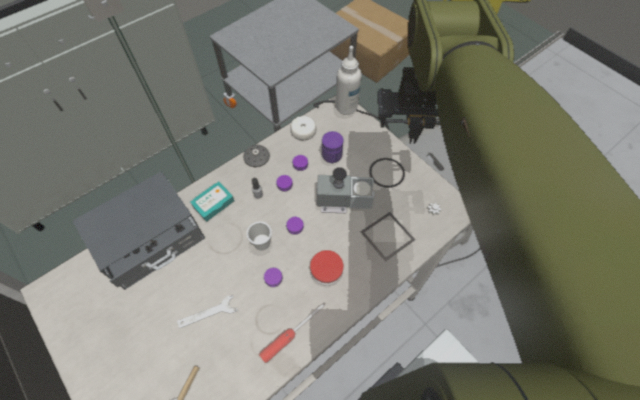

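The side view now shows the gripper at (410,105) over the right-hand table edge. The upper arm and forearm fill the right side, the feeder and square are still visible, and nothing has moved. Next I check the arm's clearance to the hose.

```bash
python3 - <<'E'
from h import *
np.set_printoptions(precision=1,suppress=True)
s=read_state(); j=s["joint_pos"][0]; Rz=R.from_euler("z",-j).as_matrix()
for n in("side","scene"):
    d=cam(n); P=cloud(d); hsv=cv2.cvtColor(d["frame"],cv2.COLOR_BGR2HSV)
    k=(d["z_map"]>0)&(np.hypot(P[...,0],P[...,1])<330)&(P[...,2]>10)
    Q=P[k]@Rz.T
    for z0 in range(0,1000,50):
        m=(Q[:,2]>=z0)&(Q[:,2]<z0+50)
        if m.sum()>20:
            rr=np.hypot(Q[m,0],Q[m,1]); print(n,"z",z0,m.sum(),"lat",np.percentile(Q[m,1],[1,99]),"fwd",np.percentile(Q[m,0],[1,99]),"rmax",rr.max())
    if n=="scene": cv2.imwrite("pics/scene1.png",d["frame"])
for jj in (-.69,-.6,-.5,-.45,-.4,-.35):
    a=np.arctan2(209,46)-jj; print(jj,214*np.sin(a),214*np.cos(a))
go(545,-205,200)
E
```

```text
side z 250 23 lat [192.9 193.8] fwd [52.2 63.3] rmax 203.1872203705388
side z 300 37 lat [193.1 193.8] fwd [48.7 60.7] rmax 202.62194454300808
side z 350 50 lat [192.9 193.7] fwd [45.3 58.7] rmax 202.0235488549781
side z 400 71 lat [192.7 193.6] fwd [42.3 56.5] rmax 201.43792564313512
side z 450 107 lat [192.7 193.6] fwd [38.9 54.3] rmax 200.80924775199668
side z 500 166 lat [108.8 193.4] fwd [ 35.8 302.2] rmax 324.7779499483902
side z 550 1627 lat [109.8 193.3] fwd [ 33.8 309.3] rmax 329.9865344703961
side z 600 12590 lat [ 10.4 193. ] fwd [ 35.7 322. ] rmax 329.9978302398108
side z 650 25805 lat [ 13.3 194.3] fwd [ 33.  220.1] rmax 243.84077199288242
side z 700 7823 lat [ 79.2 193.1] fwd [23.7 59.3] rmax 197.1122249486512
scene z 0 4956 lat [-127.1  122.7] fwd [-116.7  130. ] rmax 142.04893267143106
scene z 50 1849 lat [-66.5  32. ] fwd [-53.4  66.3] rmax 77.78908742228388
scene z 100 1907 lat [-67.4  31.9] fwd [-28.9  67. ] rmax 71.123832498056
scene z 150 2097 lat [-90.1 175.7] fwd [ 5.  66.5] rmax 198.84667454016034
scene z 200 3452 lat [-90.4 184.6] fwd [31.2 67.7] rmax 201.246
[... 182 characters left out ...]
 lat [118.6 187.8] fwd [-63.7  61.9] rmax 200.31853077287263
scene z 400 2483 lat [118.7 187.5] fwd [-64.2  59.9] rmax 200.04254007936711
scene z 450 2622 lat [118.4 187.8] fwd [-61.2  57.9] rmax 200.2344894390268
scene z 500 1107 lat [  3.5 187.2] fwd [-46.3 327.8] rmax 329.90633308098256
-0.69 190.46904798991974 -97.55788926485474
-0.6 198.46653044969858 -80.04396473975326
-0.5 205.46608694765604 -59.83048649658674
-0.45 208.1995858534662 -49.486689629082704
-0.4 210.41269422289093 -39.0192018096757
-0.35 212.09988043757127 -28.45418630655204
t 2.05 tip [ 481.2 -329.   214.3] az -131.7 F [ 0.1  0.2 -0.7] gap 0.007 q [-0.7 -0.   1.8 -0.   1.4  1.6] tau0 1.18
shift [ 0.6 -1.4 -5.4] turn None
```

View pics/scene1.png

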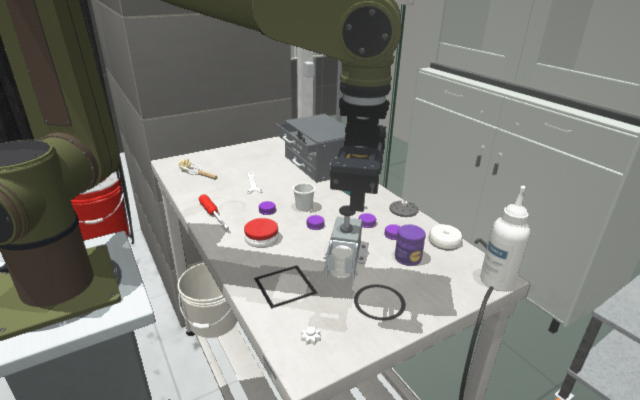

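```bash
python3 - <<'E'
from h import *
np.set_printoptions(precision=1,suppress=True)
s=read_state(); j=s["joint_pos"][0]; Rz=R.from_euler("z",-j).as_matrix()
A=[]
for n in("side","scene"):
    d=cam(n); P=cloud(d)
    k=(d["z_map"]>0)&(np.hypot(P[...,0],P[...,1])<330)&(P[...,2]>150)
    A.append(P[k]@Rz.T)
Q=np.vstack(A)
for lo,hi in((150,300),(300,500),(500,640),(640,800)):
  print(lo)
  for f in range(-70,75,10):
    m=(abs(Q[:,0]-f)<5)&(Q[:,2]>lo)&(Q[:,2]<hi)&(Q[:,1]>100)
    if m.sum()>8: print("  fwd",f,m.sum(),"lat max",np.percentile(Q[m,1],98))
print("blue near hose:",)
E
```

```text
150
  fwd -60 75 lat max 125.1402725026869
  fwd -50 59 lat max 124.74240108406934
  fwd -40 58 lat max 125.00514471776775
  fwd -30 54 lat max 124.62686092413995
  fwd -20 52 lat max 124.69833425592606
  fwd -10 52 lat max 124.7512957343303
  fwd 0 57 lat max 124.28485558267472
  fwd 10 68 lat max 124.09123461773301
  fwd 20 83 lat max 123.96887955487118
  fwd 30 113 lat max 124.09228920592149
  fwd 40 160 lat max 151.93945656695
  fwd 50 279 lat max 193.5602293753502
  fwd 60 1025 lat max 193.60391393918786
  fwd 70 523 lat max 187.7993318659731
300
  fwd -70 49 lat max 125.53809340460552
  fwd -60 462 lat max 124.68920073061969
  fwd -50 530 lat max 124.70255772779076
  fwd -40 535 lat max 124.6368367235227
  fwd -30 461 lat max 123.90738942336554
  fwd -20 545 lat max 123.43332989636943
  fwd -10 557 lat max 123.45724534681706
  fwd 0 559 lat max 123.3284976219888
  fwd 10 556 lat max 123.29498670197627
  fwd 20 611 lat max 124.35243457515831
  fwd 30 568 lat max 124.88698343845202
  fwd 40 624 lat max 193.41082232355794
  fwd 50 1010 lat max 193.53065986840946
  fwd 60 2738 lat max 189.57704954996152
500
  fwd -50 26 lat max 124.56705683339317
  fwd -40 63 lat max 124.03455667253196
  fwd -30 56 lat max 122.75981696492582
  fwd -20 69 lat max 122.61206997763158
  fwd -10 68 lat max 122.73705665004447
  fwd 0 67 lat max 122.37723983555018
  fwd 10 69 lat max 122.75224319837652
  fwd 20 82 lat max 124.8862112424912
  fwd 30 232 lat max 193.33304508554133
  fwd 40 484 lat max 193.362344088156
  fwd 50 557 lat max 193.31170352224888
  fwd 60 201 lat max 179.75894532001064
  fwd 70 168 lat max 112.5457075654895
640
  fwd 20 943 lat max 194.25711505416612
  fwd 30 3995 lat max 195.13003368444416
  fwd 40 2870 lat max 193.11445683039443
  fwd 50 1165 lat max 113.43969886825532
  fwd 60 1135 lat max 112.98272394228374
  fwd 70 994 lat max 112.84479172745414
blue near hose:
```

```bash
python3 -c "
from h import *
go(510,-275,160,-115)
go(534.5,-244,150,-115)"
```

```text
t 2.15 tip [ 479.9 -330.4  214.2] az -131.8 F [-0.2 -0.2  0.3] gap 0.004 q [-0.695 -0.024  1.803 -0.     1.362  1.606] tau0 0.77
shift [ 2.169 -0.581 -2.455] turn -2.1
t 2.15 tip [ 479.9 -330.4  214.2] az -131.8 F [-0.2 -0.2  0.3] gap 0.004 q [-0.695 -0.024  1.803 -0.     1.362  1.606] tau0 0.77
shift [ 2.568 -0.677 -4.032] turn -2.1
```

```bash
python3 -m creep '[[[0.4,-0.1,-0.4,-0.4,30],[0.9,-0.2,-0.9,-0.9,60],[1.4,-0.4,-1.5,-1.4,95],[1.9,-0.5,-2,-1.9,95],[2.17,-0.58,-2.45,-2.1,95],[2.17,-0.58,-2.45,-2.1,95],[2.17,-0.58,-2.45,-2.1,95]]]'; python3 -c "
from h import *
go(534.5,-244,150,-115)"
```

```text
t: 2.85
tool_pos: [510.1, -275.5, 238.4]
tcp_rot: [1.524, 0.968, -1.525]
contact_force: [-1.4, -0.5, 0.1]
finger_gap: 0.538
t 2.85 tip [ 510.1 -275.6  160.4] az -115.1 F [-1.4 -0.5  0.1] gap 0.538 q [-0.588  0.01   1.863 -0.     1.269  1.422] tau0 0.32
shift [ 0.417  0.346 -1.558] turn -0.02
```

```bash
python3 -m creep '[[[0.1,0.08,-0.4,0,95],[0.2,0.17,-0.8,0,95],[0.2,0.17,-0.8,0,95],[0.2,0.17,-0.8,0,95],[0.2,0.17,-0.8,0,95]]]'; python3 -c "
from h import *
go(534.5,-244,150,-115)"
```

```text
t: 3.35
tool_pos: [522.6, -258.6, 233.1]
tcp_rot: [1.523, 0.969, -1.524]
contact_force: [-0.7, 0.1, -0.3]
finger_gap: 0.959
t 3.35 tip [ 522.7 -258.6  155.1] az -115.1 F [-0.7  0.1 -0.3] gap 0.959 q [-0.551  0.022  1.86  -0.     1.26   1.457] tau0 0.14
shift [ 0.205  0.182 -0.73 ] turn -0.01
```

```bash
python3 -m creep '[[[0.1,0.09,-0.36,0,95],[0.2,0.18,-0.73,0,95],[0.2,0.18,-0.73,0,95],[0.2,0.18,-0.73,0,95]]]'; python3 - <<'E'
from h import *
d=cam("scene"); zoom(d,280,130,440,250,5,"pics/z3.png")
d=cam("wrist"); cv2.imwrite("pics/w3.png",d["frame"])
d=cam("side"); cv2.imwrite("pics/s3.png",d["frame"])
go(534.5,-244,126,-115)
E
```

```text
t: 3.75
tool_pos: [534.5, -243.5, 227.7]
tcp_rot: [1.523, 0.971, -1.523]
contact_force: [-0.7, -0.9, 0.2]
finger_gap: 0.997
t 3.9 tip [ 534.4 -244.   150. ] az -115.1 F [0.5 0.6 0.5] gap 0.999 q [-0.52   0.036  1.854 -0.     1.251  1.489] tau0 0.12
shift [ 0.962  0.004 -0.003] turn -0.01
```

View pics/z3.png

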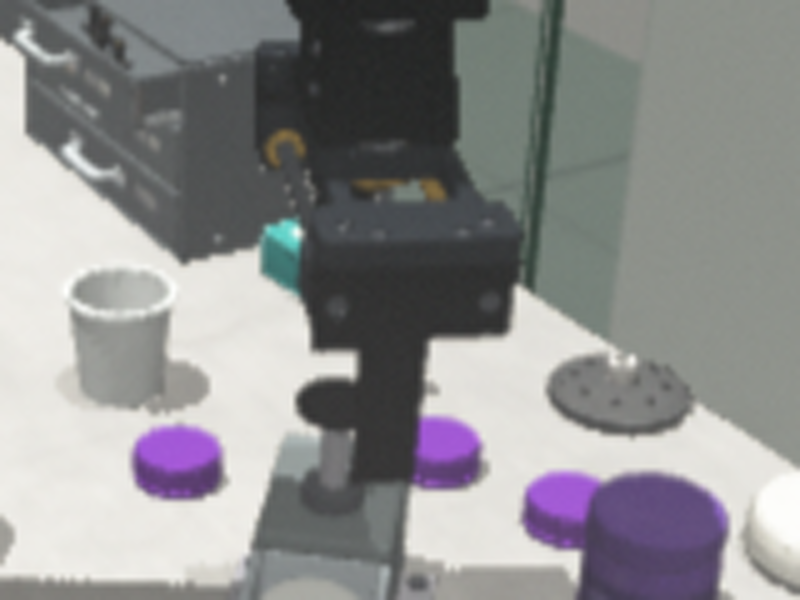

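View pics/w3.png

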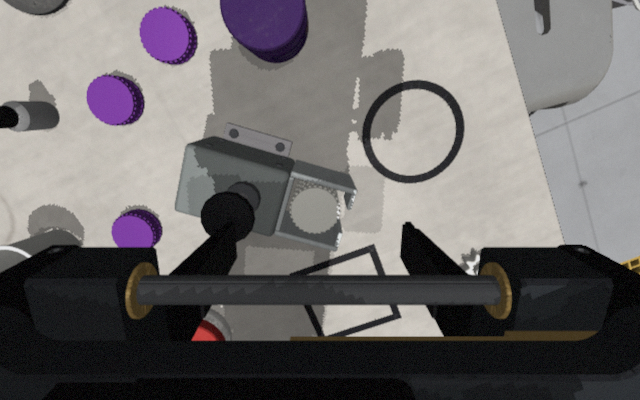

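View pics/s3.png

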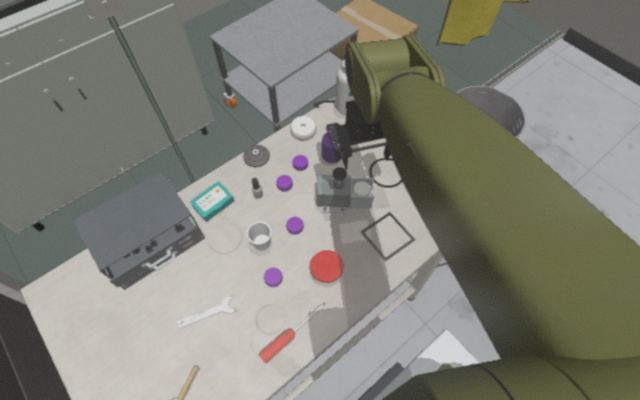

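Wrist view: plunger head at about (228,214), left fingertip just below and right of it, caps at (315,210). Nothing is disturbed.

```bash
python3 - <<'E'
from h import *
np.set_printoptions(precision=1,suppress=True)
d=cam("wrist"); print("head",ray(d,228,214,122),"cap2",ray(d,315,210,54)); P=cloud(d); print(P[210,215],P[212,315])
s=read_state(); M=R.from_rotvec(s["tcp_rot"]).as_matrix()
for k in(47.5,53.5,59.5):
    t=s["tool_pos"]+78*M[:,0]-k*M[:,2]; print(k,t,proj(d,t))
E
```

```text
head [ 565.7 -194.1  122. ] cap2 [ 523.6 -236.5   54. ]
[ 571.7 -187.8  122. ] [ 522.1 -235.8   54.8]
47.5 [ 554.5 -201.1  150.1] (np.float64(234.9350018295591), np.float64(242.11983123596366))
53.5 [ 557.  -195.6  150.1] (np.float64(224.53618052890906), np.float64(242.10814728525148))
59.5 [ 559.6 -190.2  150.1] (np.float64(214.13792097703785), np.float64(242.09646396571128))
```

```bash
python3 -m creep '[[[0.5,0,0,0,95],[1.0,0,0,0,95],[1.16,0,0,0,95],[1.32,0,0,0,95],[1.48,0,0,0,95],[1.64,0,0,0,95],[1.8,0,0,0,95],[1.96,0,0,0,95],[2.1,0,0,0,95],[2.2,0,0,0,95],[2.3,0,0,0,95],[2.3,0,0,0,95]]]'; python3 - <<'E'
from h import *
d=cam("wrist"); cv2.imwrite("pics/w4.png",d["frame"])
go(534.5,-244,90,-115)
E
```

```text
t: 5.15
tool_pos: [534.1, -243.9, 171.0]
tcp_rot: [1.523, 0.971, -1.524]
contact_force: [-5.3, 2.3, 6.2]
finger_gap: 0.997
t 5.2 tip [ 534.  -243.8   93. ] az -115.0 F [-4.9  2.3  6.4] gap 1.002 q [-0.52   0.093  1.896 -0.     1.153  1.488] tau0 0.18
shift [ 0.121  0.023 -0.002] turn -0.0
```

View pics/w4.png

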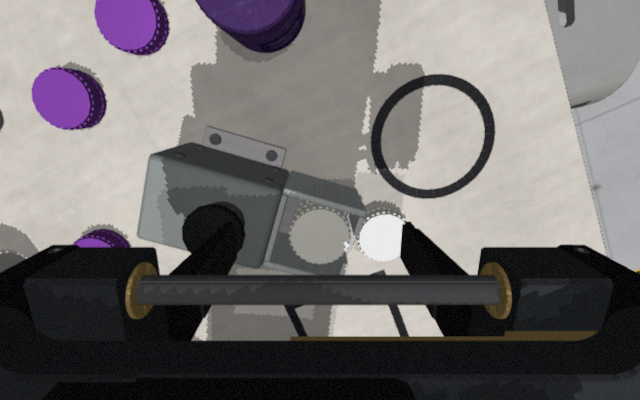

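A white cap has come out at (382,238), and the tip is at z ≈ 93. I press the last few millimetres and hold.

```bash
python3 -m creep '[[[0.05,0,0,0,95],[0.1,0,0,0,95],[0.14,0,0,0,95],[0.14,0,0,0,95],[0.14,0,0,0,95]]]'; python3 - <<'E'
from h import *
go(534.5,-244,90,-115)
E
```

```text
t: 5.7
tool_pos: [534.1, -243.8, 167.8]
tcp_rot: [1.523, 0.971, -1.524]
contact_force: [-5.0, 2.0, 7.8]
finger_gap: 0.996
t 5.7 tip [ 534.  -243.8   89.8] az -115.0 F [-5.   2.   7.8] gap 0.996 q [-0.52   0.097  1.898 -0.     1.148  1.488] tau0 0.2
shift [-0.008  0.022 -0.001] turn -0.0
```

```bash
python3 -m creep '[[[0.06,0,0,0,95],[0.06,0,0,0,95],[0.06,0,0,0,95]]]'; python3 - <<'E'
from h import *
go(534.5,-244,150,-115)
d=cam("wrist"); cv2.imwrite("pics/w5.png",d["frame"])
E
```

```text
t: 6.0
tool_pos: [534.1, -243.9, 166.7]
tcp_rot: [1.523, 0.971, -1.524]
contact_force: [-6.6, 1.7, 8.9]
finger_gap: 1.0
t 6.0 tip [ 534.  -243.8   88.7] az -115.0 F [-6.6  1.7  8.9] gap 1.0 q [-0.52   0.098  1.899 -0.     1.146  1.488] tau0 0.22
shift [-2.45e+00  1.70e-02 -2.00e-03] turn -0.0
```

View pics/w5.png

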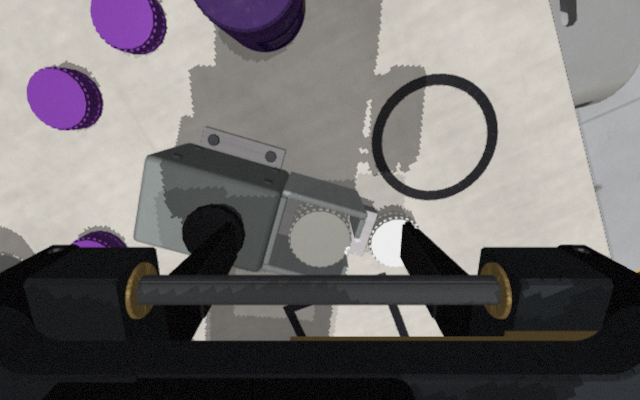

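The cap is now further out, at (395,243), with the ejector blade visible, and the force of about 9 N matches the bottom of travel. I release.

```bash
python3 -m creep '[[[-0.2,0,0,0,95],[-0.4,0,0,0,95],[-0.6,0,0,0,95],[-0.8,0,0,0,95],[-1,0,0,0,95],[-1.2,0,0,0,95],[-1.4,0,0,0,95],[-1.8,0,0,0,95],[-2.45,0,0,0,95],[-2.45,0,0,0,95],[-2.45,0,0,0,95]]]'; python3 - <<'E'
from h import *
np.set_printoptions(precision=1,suppress=True)
d=cam("wrist"); cv2.imwrite("pics/w6.png",d["frame"])
g=cv2.cvtColor(d["frame"],cv2.COLOR_BGR2GRAY)
d2=cam("scene"); zoom(d2,270,180,430,300,5,"pics/z6.png")
P=cloud(d)
go(534.5,-244,150,-115)
E
```

```text
t: 7.15
tool_pos: [534.8, -244.2, 227.9]
tcp_rot: [1.524, 0.968, -1.522]
contact_force: [-0.9, 0.2, -0.1]
finger_gap: 1.0
t 7.25 tip [ 534.2 -243.8  148.5] az -115.1 F [-0.6  0.5 -0.3] gap 1.001 q [-0.5  0.   1.9  0.   1.2  1.5] tau0 0.0
shift [-0.1  0.   0. ] turn -0.01
```

View pics/w6.png

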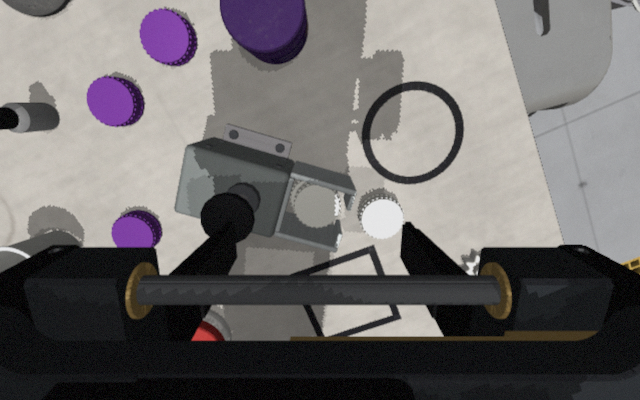

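View pics/z6.png

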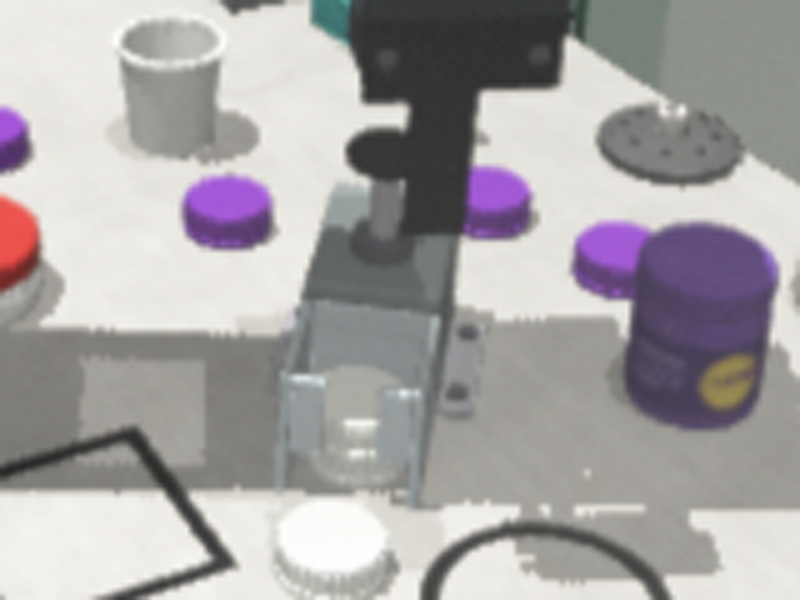

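The plunger is back up. The cap lies in front of the outlet (wrist view (381,218)) and two caps remain in the magazine. Next I measure the cap and the square in the wrist and scene views.

```bash
cat >> h.py <<'E'
def white(d,u0,v0,u1,v1,z=18,zl=10,zh=26,t=200):
    g=cv2.cvtColor(d["frame"],cv2.COLOR_BGR2GRAY); Z=cloud(d)[...,2]
    m=np.zeros_like(g); m[v0:v1,u0:u1]=((g>t)&(Z>zl)&(Z<zh))[v0:v1,u0:u1]
    cs,_=cv2.findContours(m,cv2.RETR_EXTERNAL,cv2.CHAIN_APPROX_NONE); c=max(cs,key=cv2.contourArea)
    q=np.array([ray(d,a[0][0],a[0][1],z)[:2] for a in c],np.float32)
    P=cloud(d)[m>0]; return np.round(cv2.minEnclosingCircle(q)[0],1),cv2.minEnclosingCircle(q)[1],np.median(P,0),cv2.boundingRect(c)
def sq(d,u0,v0,u1,v1):
    g=cv2.cvtColor(d["frame"],cv2.COLOR_BGR2GRAY)
    th=cv2.adaptiveThreshold(cv2.GaussianBlur(g,(3,3),0),255,cv2.ADAPTIVE_THRESH_MEAN_C,cv2.THRESH_BINARY_INV,15,12)
    m=np.zeros_like(th); m[v0:v1,u0:u1]=th[v0:v1,u0:u1]
    cs,_=cv2.findContours(m,cv2.RETR_EXTERNAL,cv2.CHAIN_APPROX_NONE); c=max(cs,key=cv2.contourArea)
    q=np.array([ray(d,a[0][0],a[0][1],0)[:2] for a in c],np.float32); return cv2.minAreaRect(q)
E
python3 - <<'E'
from h import *
np.set_printoptions(precision=1,suppress=True)
w=cam("wrist"); print("wrist",white(w,350,180,405,250))
s=cam("scene"); print("scene",white(s,315,270,355,305)); print(sq(s,250,262,320,310))
w=cam("side"); print("side",white(w,365,180,400,212)); print(sq(w,358,208,418,262))
E
```

```text
wrist (array([ 476. , -288.4]), 21.85713768005371, array([ 476.6, -288.3,   18. ]), (361, 199, 44, 40))
scene (array([ 474.3, -287.7]), 23.041507720947266, array([ 474.4, -288.3,   18.5]), (325, 280, 23, 16))
((414.7015380859375, -213.69320678710938), (105.41577911376953, 132.96327209472656), 86.11983489990234)
side (array([ 475.7, -286. ]), 19.889495849609375, array([ 474.9, -285.9,   17.7]), (381, 190, 15, 13))
((414.77008056640625, -214.26242065429688), (101.96449279785156, 133.1771240234375), 85.7837142944336)
```

```bash
python3 -c "
from h import *
go(518.5,-329,130,-133.5)"
```

```text
t 7.4 tip [ 534.  -243.7  148. ] az -115.1 F [ 0.5 -0.1 -1.1] gap 0.998 q [-0.52   0.037  1.856  0.     1.249  1.489] tau0 0.0
shift [0.719 0.885 3.353] turn 2.3
```

```bash
python3 -m creep '[[[0,0.4,1.2,0.7,80],[0.2,0.7,2.4,1.4,60],[0.72,0.88,3.35,2.3,24],[0.72,0.88,3.35,2.3,24],[0.72,0.88,3.35,2.3,24],[0.72,0.88,3.35,2.3,24],[0.72,0.88,3.35,2.3,24],[0.72,0.88,3.35,2.3,24]]]' 20; python3 - <<'E'
from h import *
np.set_printoptions(precision=1,suppress=True)
s=cam("scene"); cv2.imwrite("pics/sc7.png",s["frame"])
w=cam("wrist"); cv2.imwrite("pics/w7.png",w["frame"])
w=cam("side"); cv2.imwrite("pics/s7.png",w["frame"])
go(518.5,-329,7,-133.5)
E
```

```text
t: 8.2
tool_pos: [519.3, -328.5, 209.3]
tcp_rot: [1.741, 0.75, -1.741]
contact_force: [0.4, 0.4, -0.4]
finger_gap: 0.384
t 8.35 tip [ 519.1 -328.8  131. ] az -133.4 F [0.1 0.7 0.3] gap 0.28 q [-0.7  0.1  1.8  0.   1.2  1.7] tau0 0.04
shift [ 5. -0.  0.] turn 0.01
```

View pics/w7.png

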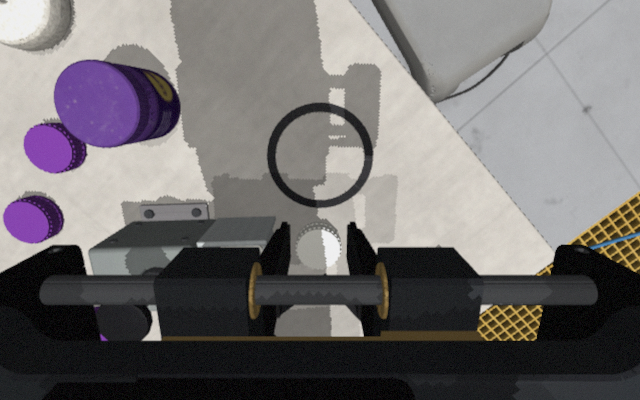

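View pics/sc7.png

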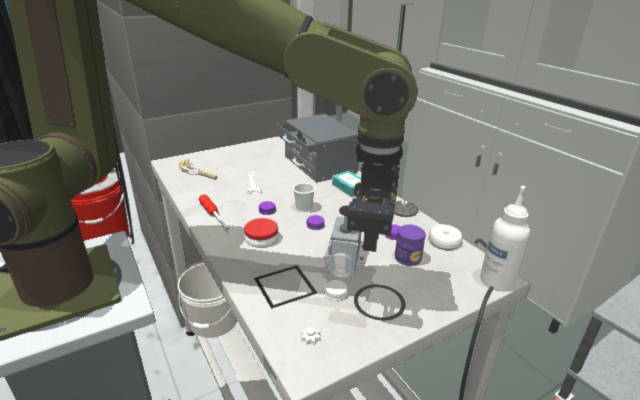

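View pics/s7.png

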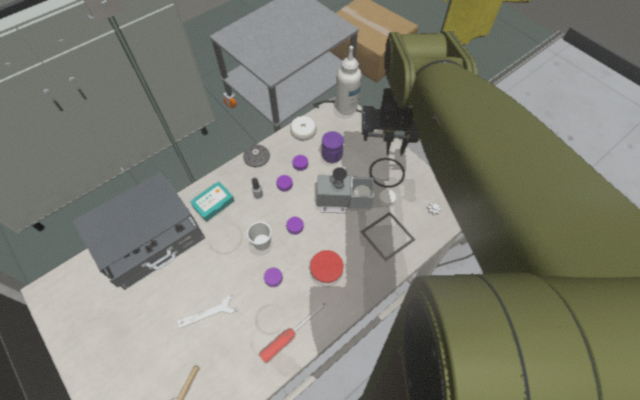

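The scene view shows the square's corners at about (255,285), (298,266), (316,291) and (273,306). The cap is at (337,289), beside the outlet and clear of the round mark. I compute the centre from those corners.

```bash
python3 - <<'E'
from h import *
np.set_printoptions(precision=1,suppress=True)
s=cam("scene"); zoom(s,245,255,355,320,7,"pics/z8.png")
print("capscene",white(s,322,275,356,305,t=150))
c=np.array([ray(s,u,v,0)[:2] for u,v in((254.5,285),(298,266),(316.5,291),(273,306))]);print(c,c.mean(0))
E
```

```text
capscene (array([ 473.6, -291.3]), 25.49374771118164, array([ 472.8, -291.5,   18.4]), (325, 280, 23, 18))
[[ 345.1 -183.9]
 [ 452.  -172.8]
 [ 446.5 -261.6]
 [ 352.1 -257.3]] [ 398.9 -218.9]
```

View pics/z8.png

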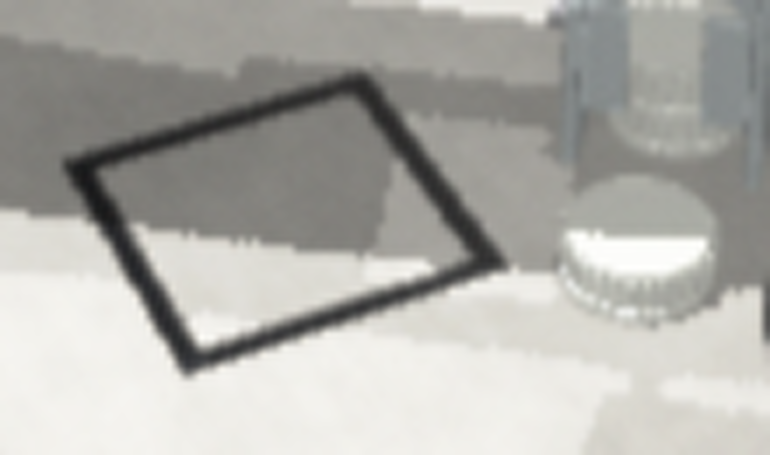

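```bash
python3 - <<'E'
from h import *
np.set_printoptions(precision=1,suppress=True)
s=cam("scene")
c=np.array([ray(s,245+u/7,255+v/7,0)[:2] for u,v in((63,163),(362,72),(507,265),(190,375))]);print(c,c.mean(0))
go(518.5,-329,7,-133.5)
E
python3 -m creep '[[[1,0,0,0,24],[2,0,0,0,24],[3,0,0,0,24],[4,0,0,0,24],[4.5,0,0,0,24],[4.9,0,0,0,24],[4.9,0,0,0,24],[4.9,0,0,0,24]]]'
python3 - <<'E'
from h import *
s=cam("scene"); zoom(s,245,215,405,320,5,"pics/z9.png")
go(518.5,-329,7,-133.5)
E
```

```text
[[ 352.6 -163.9]
 [ 450.7 -169.2]
 [ 445.3 -267.3]
 [ 347.7 -262.8]] [ 399.1 -215.8]
t 8.45 tip [ 519.  -328.9  130.9] az -133.4 F [ 0.9  0.2 -0.2] gap 0.257 q [-0.7  0.1  1.8  0.   1.2  1.7] tau0 0.06
shift [ 5. -0.  0.] turn 0.01
t: 9.25
tool_pos: [519.4, -329.6, 87.2]
tcp_rot: [1.743, 0.748, -1.741]
contact_force: [-0.3, -0.3, 0.3]
finger_gap: 0.251
t 9.3 tip [ 519.7 -329.8    9.7] az -133.5 F [-0.6  0.1 -0. ] gap 0.25 q [-0.653  0.254  1.871  0.     1.014  1.677] tau0 0.0
shift [ 0.106 -0.059  0.01 ] turn 0.0
```

View pics/z9.png

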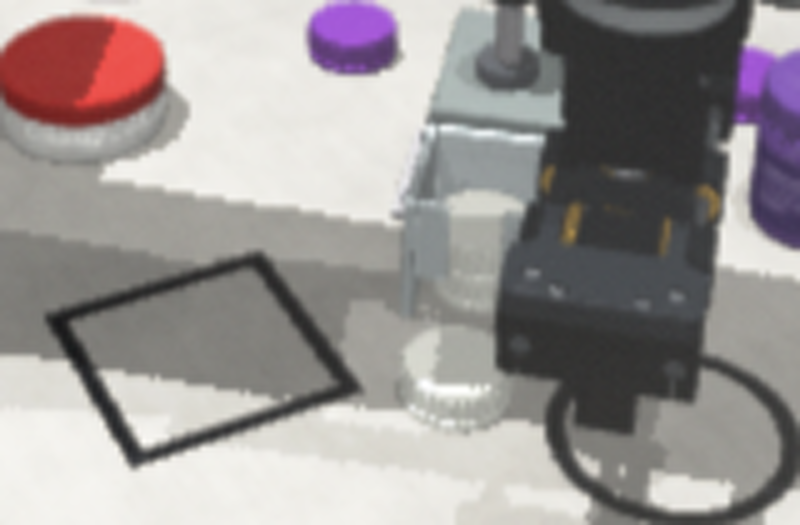

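```bash
python3 -m creep '[[[0,-0.4,0,0,24],[0,-0.7,0,0,24],[0,-0.9,0,0,24],[0,-1.1,0,0,24],[0,-1.3,0,0,24],[0,-1.5,0,0,24],[0,-1.7,0,0,24],[0,-1.95,0,0,24],[0,-2.2,0,0,24],[0,-2.45,0,0,24],[0,-2.7,0,0,24],[0,-2.8,0,0,24]]]'
python3 - <<'E'
from h import *
np.set_printoptions(precision=1,suppress=True)
s=cam("scene"); zoom(s,245,215,405,320,5,"pics/z10.png")
w=cam("wrist"); cv2.imwrite("pics/w10.png",w["frame"])
w=cam("side"); zoom(w,330,150,450,270,5,"pics/s10.png")
go(420,-236,10,-133.5)
E
```

```text
t: 10.5
tool_pos: [467.4, -280.4, 86.1]
tcp_rot: [1.742, 0.75, -1.743]
contact_force: [0.4, -0.5, -0.3]
finger_gap: 0.252
t 10.65 tip [ 468.  -280.9    8.3] az -133.5 F [0.3 0.2 0.1] gap 0.252 q [-0.6  0.1  2.  -0.   1.   1.7] tau0 0.05
shift [-0.1 -2.6  0. ] turn 0.01
```

View pics/z10.png

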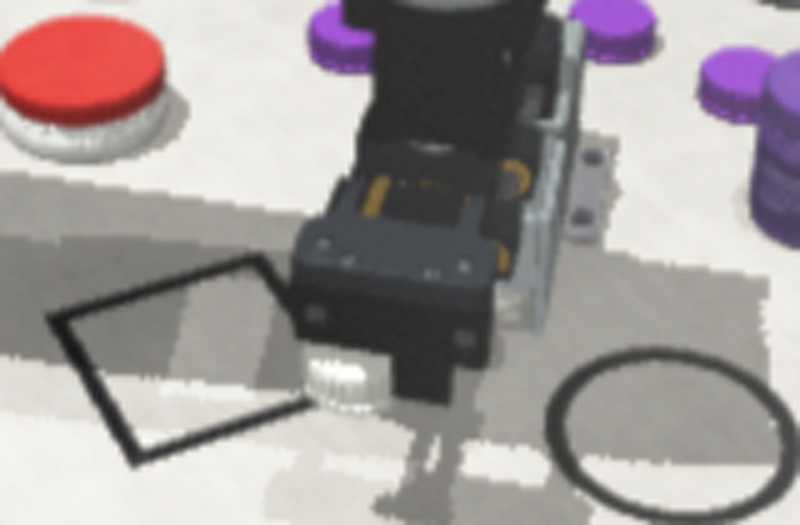

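View pics/s10.png

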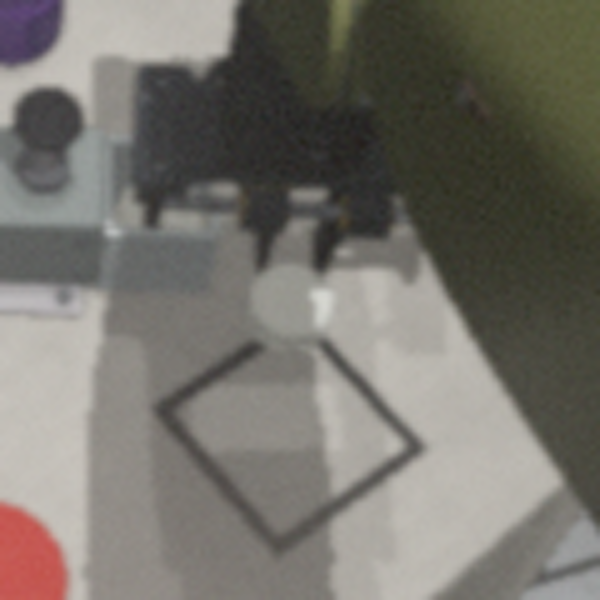

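The side view shows the cap sitting in the fork of the two fingers at zoom (293,303), with the square straight ahead and its centre at about (288,432). The gripper clears the plunger.

```bash
python3 - <<'E'
from h import *
np.set_printoptions(precision=1,suppress=True)
d=cam("side"); c=ray(d,330+293/5,150+303/5,18); print(c)
v=np.array([398.2,-213,0])-np.array([c[0],c[1],0]); M=R.from_rotvec(read_state()["tcp_rot"]).as_matrix(); print(M.T@v/25)
E
```

```text
[ 442.2 -256.8   18. ]
[-0.  -2.5 -0.1]
```

```bash
python3 -m creep '[[[0,-0.25,0,0,24],[0,-0.5,0,0,24],[0,-0.75,0,0,24],[0,-1,0,0,24],[0,-1.25,-0.05,0,24],[0,-1.5,-0.05,0,24],[0,-1.75,-0.05,0,24],[0,-2,-0.05,0,24],[0,-2.2,-0.05,0,24],[0,-2.35,-0.05,0,24],[0,-2.45,-0.05,0,24],[0,-2.5,-0.05,0,24]]]'
python3 - <<'E'
from h import *
w=cam("side"); zoom(w,330,150,450,270,5,"pics/s11.png")
go(420,-236,10,-133.5)
E
```

```text
t: 11.9
tool_pos: [423.4, -237.0, 86.3]
tcp_rot: [1.742, 0.749, -1.742]
contact_force: [-0.5, -0.0, 0.4]
finger_gap: 0.253
t 11.95 tip [ 423.4 -236.9    8.3] az -133.5 F [ 0.7 -0.7  0. ] gap 0.253 q [-0.621 -0.011  2.168  0.     0.984  1.708] tau0 -0.09
shift [-0.07  -0.124  0.065] turn 0.01
```

View pics/s11.png

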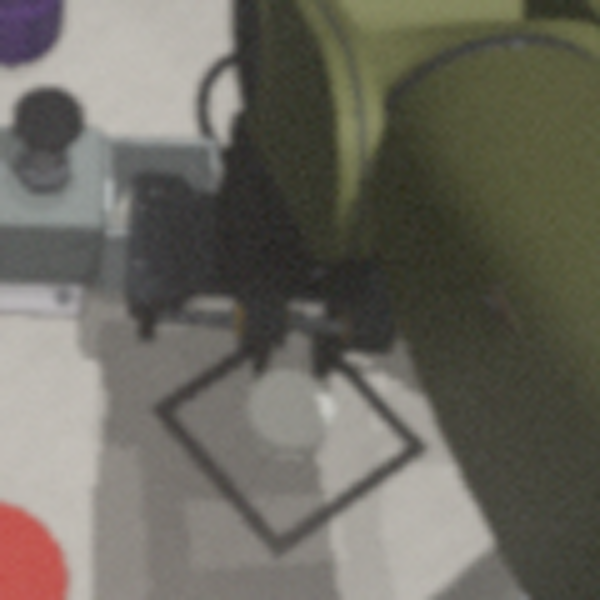

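```bash
python3 - <<'E'
from h import *
np.set_printoptions(precision=1,suppress=True)
d=cam("side"); c=ray(d,330+288/5,150+411/5,18); print(c)
s=cam("scene"); zoom(s,245,215,405,320,5,"pics/z11.png")
E
```

```text
[ 399.8 -212.2   18. ]
```

View pics/z11.png

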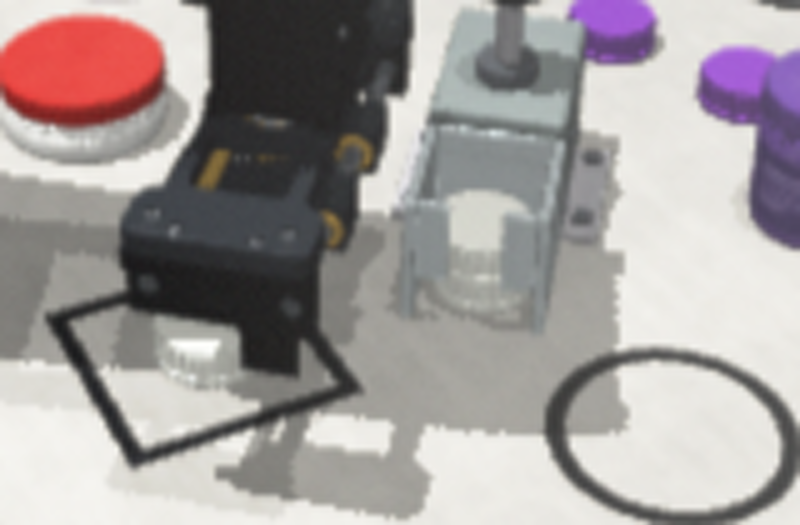

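The cap is centred in the square. I withdraw straight back, then up.

```bash
python3 -m creep '[[[0,0.15,0,0,24],[0,0.4,0,0,24],[0,0.8,0,0,24],[0,1.3,0,0,24],[0,2,0,0,24],[0,2.6,0,0,24],[-1,3,0,0,24],[-2.5,3.4,0,0,24],[-4.3,3.8,0,0,24],[-6,4,0,0,24],[-6,4,0,0,24]]]'
python3 - <<'E'
from h import *
np.set_printoptions(precision=1,suppress=True)
s=cam("scene"); zoom(s,245,185,405,320,5,"pics/z12.png")
w=cam("side"); cv2.imwrite("pics/s12.png",w["frame"]); zoom(w,310,150,430,270,5,"pics/s12z.png")
go(420,-236,10,-133.5)
E
```

```text
t: 13.15
tool_pos: [500.1, -309.2, 244.9]
tcp_rot: [1.745, 0.735, -1.731]
contact_force: [1.1, -0.4, 0.3]
finger_gap: 0.255
t 13.25 tip [ 497.4 -307.1  159.9] az -133.5 F [ 0.7  0.6 -2.3] gap 0.25 q [-0.6  0.   1.9 -0.   1.3  1.7] tau0 -0.02
shift [ 6.  -4.2  0.1] turn 0.0
```

View pics/z12.png

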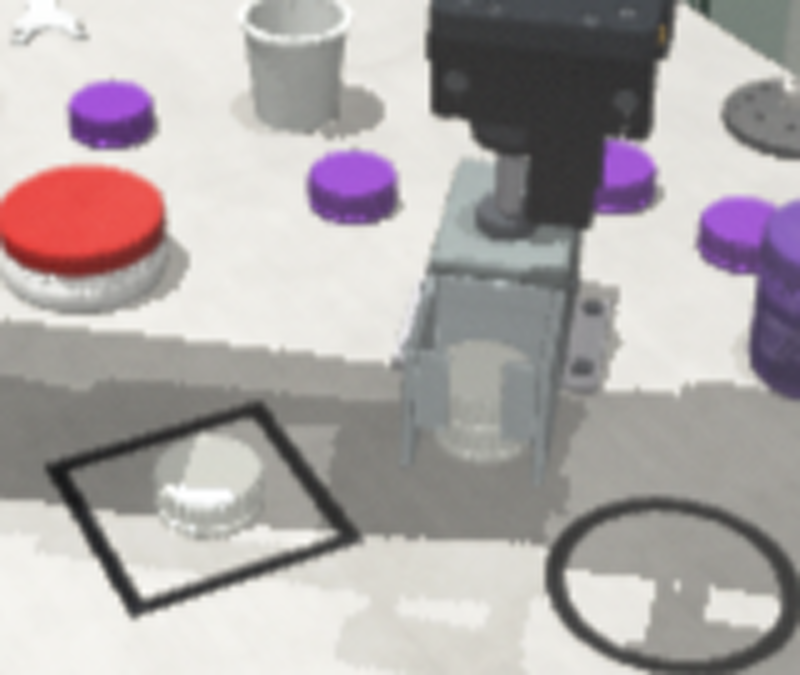

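View pics/s12.png

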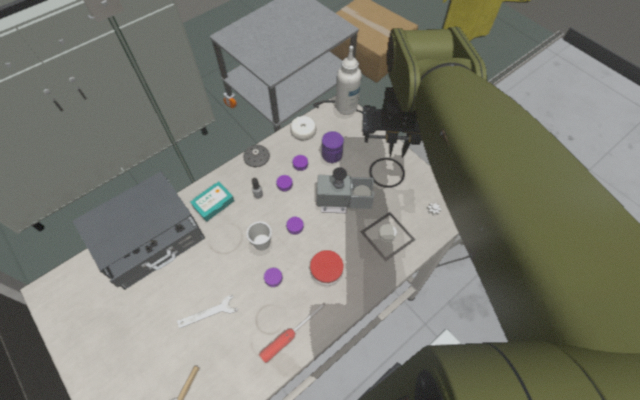

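View pics/s12z.png

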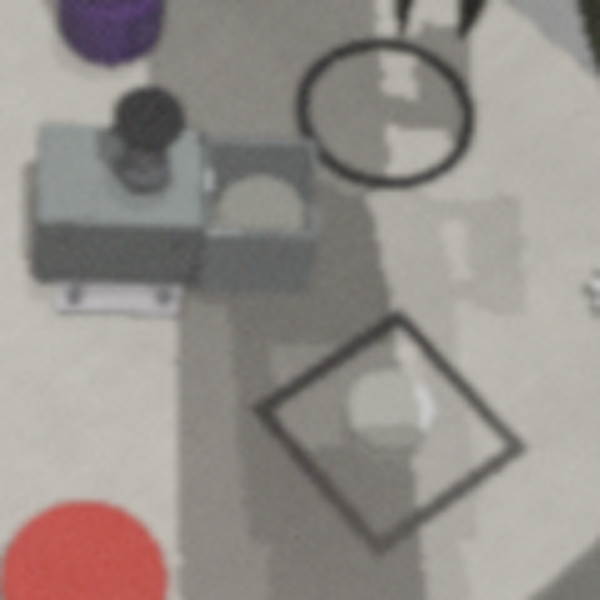

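```bash
python3 - <<'E'
from h import *
from bench import workorder
s=cam("scene"); print("scene cap",ray(s,245+209/5,185+464/5,18),"sq",np.mean([ray(s,245+u/5,185+v/5,0) for u,v in((46,467),(260,403),(360,538),(136,615))],0))
d=cam("side"); print("side cap",ray(d,310+388/5,150+411/5,18),"sq",np.mean([ray(d,310+u/5,150+v/5,0) for u,v in((253,410),(397,313),(524,448),(380,553))],0),"head z",cloud(d)[174,340])
print(workorder.sign_off())
E
```

```text
scene cap [ 403.38958115 -215.46896449   18.        ] sq [ 399.2217346  -215.64113394    0.        ]
side cap [ 399.810976   -212.16879764   18.        ] sq [ 396.94412192 -213.17428345    0.        ] head z [ 558.20196218 -186.45537564  120.36399428]
the job is handed in; nothing more can be done
None
```

I pressed the plunger down once with one open fingertip. I offset the arm to the right so the shoulder stayed clear of the hose. The tip went down to z ≈ 89 mm and felt about 9 N. One cap came out and the plunger came back up. I then pushed the cap along the table in the fork of the two partly open fingers, about 106 mm into the square mark, and backed the gripper away and up. The job was handed in after about 13 s, and it reported no verdict.

**Last checks:**
- **Cap position:** it lies flat inside the square. The scene view puts its centre about 4 mm from the mark's centre and the side view about 3 mm, against the 27 mm allowed.
- **Plunger:** it looks up in both views. Measured head height was about 120 mm against a nominal 122 mm, which is within camera accuracy.
- **Feeder and other things:** the caps left in the feeder are still in the magazine. The other things look unmoved by eye; I did not measure each one.
- **Forces:** the wrist force stayed under about 1 N in the readings taken during the push.

**Disagreements:** the two cameras differ by 2–4 mm on absolute positions, mostly in y. Square detections made while the gripper's shadow lay across the tape were off by about 16 mm. I discarded those and used the tape corners instead.

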